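# Cull the bad drawer stops with sprung no-go flags

### The job

Gauge the five filing-cabinet drawer stops: slide each one along its lane, without lifting it, up against the sprung yellow flag at the lane's end. Leave every good (full-height) stop standing flat there at its flag, pressing gently so that no flag is ever forced back near the end of its travel; push each bad one, with a sheared or folded-over nose, on under its flag so that it drops into the red trough. Leave the brass sample and everything else on the desk where they are.

Things in the scene. Friction and masses are not known exactly. Their poses are not given: they have to be found in the camera images.
- fixture: Fixed gauge fixture, turned up to 0.25 rad. Origin: on the desk, below the middle flag's near face at rest; x runs along the lanes from the open robot side to the flags, y across, z up. White deck: top 90 mm up, x = -170 to -4 mm, y = -165 to 200 mm. Five lanes at y = -104, -52, 0, 52, 104 mm, 46 mm clear, parted by ribs 4 mm high. Fixed bridge over the flags: x = 22 to 34 mm, 41 to 51 mm above the deck.
- flags (a point): Middle of the near face of the middle yellow flag at rest, 31 mm above the deck. Each lane has one such flag: 34 mm wide, 5 mm thick, underside 25 mm and top 37 mm above the deck: a good stop is caught by it, a bad one passes under.
- deck_end (a point): Middle of the deck's far edge (top), 4 mm before the flags' near faces. A bad stop pushed on from its tail until its middle is past this edge (by 10 to 20 mm) tips over it and drops into the trough, at the latest when the pusher eases back, as its friction can hold the tail down.
- trough (a point): Centre of the red reject trough's floor, 6 mm above the desk; inside 154 mm (x) x 278 mm (y), open on top, walls 60 to 70 mm high above the desk, starting right below the deck's end.
- flag_1 (a joint): How far the yellow flag of the lane at fixture y = -104 mm is pushed back along fixture x (m): 0 at rest, end of travel 0.020. Spring 0.2 N per mm, no preload; comes back by itself. (A stop sliding on the deck drags with about 1 to 4 N and may hold the flag back a little.)
- flag_2 (a joint): How far the yellow flag of the lane at fixture y = -52 mm is pushed back along fixture x (m): 0 at rest, end of travel 0.020. Spring 0.2 N per mm, no preload; comes back by itself. (A stop sliding on the deck drags with about 1 to 4 N and may hold the flag back a little.)
- flag_3 (a joint): How far the yellow flag of the lane at fixture y = 0 mm is pushed back along fixture x (m): 0 at rest, end of travel 0.020. Spring 0.2 N per mm, no preload; comes back by itself. (A stop sliding on the deck drags with about 1 to 4 N and may hold the flag back a little.)
- flag_4 (a joint): How far the yellow flag of the lane at fixture y = 52 mm is pushed back along fixture x (m): 0 at rest, end of travel 0.020. Spring 0.2 N per mm, no preload; comes back by itself. (A stop sliding on the deck drags with about 1 to 4 N and may hold the flag back a little.)
- flag_5 (a joint): How far the yellow flag of the lane at fixture y = 104 mm is pushed back along fixture x (m): 0 at rest, end of travel 0.020. Spring 0.2 N per mm, no preload; comes back by itself. (A stop sliding on the deck drags with about 1 to 4 N and may hold the flag back a little.)
- stop_a: One of five drawer stops, one per lane in any order; the name does not say if it is good. Base 70 (its x) x 34 x 10 mm high, nose on the +x end; 0.17 to 0.3 kg. Origin: centre of the underside. Good: straight nose 13 mm thick, 34 mm high over all. Two of the five are bad: one sheared off at 14 mm, one folded back over the base, 20 mm high. Light or dark finish means nothing.
- stop_b: One of five drawer stops, one per lane in any order; the name does not say if it is good. Base 70 (its x) x 34 x 10 mm high, nose on the +x end; 0.17 to 0.3 kg. Origin: centre of the underside. Good: straight nose 13 mm thick, 34 mm high over all. Two of the five are bad: one sheared off at 14 mm, one folded back over the base, 20 mm high. Light or dark finish means nothing.
- stop_c: One of five drawer stops, one per lane in any order; the name does not say if it is good. Base 70 (its x) x 34 x 10 mm high, nose on the +x end; 0.17 to 0.3 kg. Origin: centre of the underside. Good: straight nose 13 mm thick, 34 mm high over all. Two of the five are bad: one sheared off at 14 mm, one folded back over the base, 20 mm high. Light or dark finish means nothing.
- stop_d: One of five drawer stops, one per lane in any order; the name does not say if it is good. Base 70 (its x) x 34 x 10 mm high, nose on the +x end; 0.17 to 0.3 kg. Origin: centre of the underside. Good: straight nose 13 mm thick, 34 mm high over all. Two of the five are bad: one sheared off at 14 mm, one folded back over the base, 20 mm high. Light or dark finish means nothing.
- stop_e: One of five drawer stops, one per lane in any order; the name does not say if it is good. Base 70 (its x) x 34 x 10 mm high, nose on the +x end; 0.17 to 0.3 kg. Origin: centre of the underside. Good: straight nose 13 mm thick, 34 mm high over all. Two of the five are bad: one sheared off at 14 mm, one folded back over the base, 20 mm high. Light or dark finish means nothing.
- sample: Brass sample of a good stop (70 x 34 mm, 34 mm high, origin at the centre of its underside), standing on the deck beside the lanes on the fixture's +y side, to look at; leave it there.
- mug: White mug, 80 mm wide, 95 high, origin under its centre; bystander.
- screwdriver: Green screwdriver lying on the desk, origin under the tool; bystander.
- stapler: Grey and black stapler, 130 x 34 x 50 mm, origin under its centre; bystander.
- carton: Open cardboard carton 120 x 100 x 70 mm, origin under its centre; bystander.
- jar: Amber jar with black cap, 66 mm wide, 85 high, origin under its centre; bystander.
- tape_roll: Roll of paper tape lying flat, 90 mm wide, 24 high, origin under its centre; bystander.
Not all that is in view belongs to the job. Of the things that look like the stop_b, the smaller one is meant. Leave any pink look-alike of the stop_e alone.

How it is judged (in metres and radians):
At the end, for the whole second after the job is handed in: The three good stops stand still and flat in the lanes (within 0.25 rad), nose face between 8 mm short of and 16 mm past the flags' rest face; the two bad ones are in the red trough, origin at least 20 mm below the deck top (x of stop_a in the frame of fixture between -0.043 and -0.019 m and z of each of stop_a, stop_c, stop_e in the frame of fixture above 0.086 m and y of stop_a in the frame of fixture between -0.13 and 0.13 m and angle between the x axis of each of stop_a, stop_c, stop_e and the x axis of fixture, either way round below 0.25 rad and angle between each of stop_a, stop_c, stop_e's own z axis and vertical below 0.1 rad and x of stop_c in the frame of fixture between -0.043 and -0.019 m and y of stop_c in the frame of fixture between -0.13 and 0.13 m and x of stop_e in the frame of fixture between -0.043 and -0.019 m and y of stop_e in the frame of fixture between -0.13 and 0.13 m and x of stop_b in the frame of fixture between -0.004 and 0.16 m and y of stop_b in the frame of fixture between -0.14 and 0.14 m and z of each of stop_b, stop_d in the frame of fixture below 0.07 m and x of stop_d in the frame of fixture between -0.004 and 0.16 m and y of stop_d in the frame of fixture between -0.14 and 0.14 m and linear speed of each of stop_a, stop_c, stop_e below 0.02 m/s); the robot touches nothing.
It fails at once if a yellow flag was forced back more than 16 mm of its 20 mm travel (value of joint any of flag_1, flag_2, flag_3, flag_4, flag_5 above 0.016 m).
It fails at once if a drawer stop was lifted off the deck (origin more than 25 mm above it) (height (world z) of any of stop_a, stop_b, stop_c, stop_d, stop_e above 0.115 m).
It fails at once if a good stop went into the trough (z of any of stop_a, stop_c, stop_e in the frame of fixture below 0.07 m).
It fails at once if a bystander (the brass sample, mug, screwdriver, stapler, carton, jar or tape) was moved more than 20 mm (distance of any of sample, mug, screwdriver, stapler, carton, jar, tape_roll from where it was at the start of the episode above 0.02 m).
It also fails if it takes over 67 s, if anything falls off the work surface, if the arm or the gripper's body presses on something with over 40 N, if the wrist force passes 120 N, or if a joint passes its speed limit or range.

### The arm

A 6-joint arm with a two-finger parallel gripper is mounted at the origin on the work surface. World frame = base frame: x ahead of the robot, y to its left, z up, the work surface at z = 0. Lengths are in mm, angles in rad, forces in N, time in s.
With the tool pointing down it reaches from about 350 to 875 mm from the base axis. Payload 4.2 kg.
Tool frame: the origin (TCP) lies at the very end of the fingers, on their centre line; the grasp point (between the pads) lies 19 mm behind it; z points along the fingers, y is the direction in which the jaws open and shut (so a half turn about z gives the same grasp; the last joint's range is limited). The gripper opens to 85 mm and grips with 20 to 120 N. Pads are 22 mm wide; open, the fingers measure 114 mm over their backs; the gripper's body (76 mm by 85 mm) begins 54 mm behind the grasp point. The pads swing forward as they close: fully open they stand 13 mm farther back than shut.
Start: joints at [-1.007, 0.385, 0.008, 0, -1.194, -0.259], TCP at [187.58, -596.165, 231.312] pointing down, gripper open.
Joint ranges: [-3.14, 3.14], [-1.21, 2.06], [-1.07, 1.41], [-3.16, 2.05], [-2.99, -0.16], [-3.1, 3.1]. Speed limits (rad/s): [2.79, 2.79, 3.14, 3.14, 3.14, 3.14].

### API

Orientations are given as a unit quaternion [x, y, z, w].
In Python, from bench import telemetry, eyes, arm gives the robot as it stands. The module is installed in compiled form; this text tells all that it offers.
- The arm moves only by the tool move_arm, never from a script. Its argument "deltas" is text: rows parted by semicolons, each of 6 numbers parted by spaces: the shift along the tool's x, y, z in cm, then the turn, a rotation vector about the tool's x, y, z in rad. A call has 1 to 12 rows; each row shifts and turns the commanded pose from where the row before left it, along the tool's axes as they then stand; what a row does not reach is not made up. A row lasts 1/8 s, in which the tool goes at most 62.5 mm and 10.7 degrees, less where a joint would pass 70% of its speed; a pose out of reach is approached as far as the arm can. A call is refused whole if a number of a shift passes 6.25 or a number of a turn 0.188, either way. A call with a gripper value outside its range is refused whole. "grip" is the finger opening in cm, from 0 to 8.54, set as the call begins (left out, the last holds). The fingers move at their own pace and stop on an object; the grip force is fixed at half the most. Time passes only in rows, so rows that do not move let the fingers close. It gives the time, the measured TCP pose, the force and the opening at its end, in the units of the state.
- telemetry.read_state(): the state, without advancing time (a new reading comes with each control period).
- eyes.get_image(name): name is "scene" or "top" or "wrist"; returns a dict with "pixels" (480x640x3 uint8, blue, green, red), "range_z" (480x640 float32, mm along the optical axis (not along the pixel's ray), 0 where there is no reading), "fx", "fy", "cx", "cy" (pixels), "dist_coeffs" ([k1, k2, p1, p2, k3] as OpenCV has them; the pictures are not rectified), "origin" and "orientation" of the camera in the world; the wrist camera has in their place "tool_from_camera" (4x4, takes a point from camera to tool coordinates, whose origin is the TCP and whose axes are the flange's). Camera axes: x right, y up, looking along -z (the intrinsics and any distortion apply to the point x, -y, -z); pixel columns grow to the right and rows downward; lengths in mm; the calibration is good to about 2 mm. A picture is of the moment at which its call begins: read the wrist's pose just before it.
- arm.job_done(): hands the job in, once; it reports no verdict.
Trained networks look in a picture, given as the dict that the camera call returned (one of the last four; its "shot" number tells which), for a name from the list of things; names that differ only in an ending like _2 or _b are one class to them, and where a whole thing is asked for, a point or a joint stands for the part that bears it (a point fixed in the world has none). Each returns a list of dicts, best first, with "p" (0 to 1); they miss things now and then, are a little off and sometimes report something else, mostly with a low value. They report only what shows in the picture. A call takes as long as a camera call. They do not tell look-alikes from the thing itself.
- eyes.boxes_of(picture, name): "point" ([x, y, z] in mm, in world coordinates, good to about 4 mm: the middle of the surface that is visible of it).
The state is a dict: "clock": time; "joints": joint angles; "joint_vel": joint speeds; "joint_efforts": joint torques, N m; "position": TCP position; "ee_rot": TCP orientation; "contact_force": force on the tool from outside, world axes, zero at the start; "wrist_torque": the same for the moment, N m; "gripper_width": finger opening in mm.
Only numpy, scipy, OpenCV 4.12 (cv2) and the standard library are available. Lean on these libraries where they do the work, as an engineer would, in place of code of your own. Each camera call takes 0.05 s, during which the arm holds its last target.

## Working session

There is one attempt and no reset: what is moved stays moved. The work goes in short steps, Python scripts to look and compute and a tool call to move; the robot and the scene stay as the last step left them, time stands still between calls to the robot, and variables do not carry over. Pictures are saved under pics/ and viewed, and the job is handed in when it is done.

Besides the shell and the picture viewer there is one more tool, called after "Request:" by a JSON object that holds its "fn" and its "kwargs". move_arm: Moves the arm, as the interface text tells. Its arguments: {"type":"object","properties":{"deltas":{"type":"string"},"grip":{"type":"number"}},"required":["deltas"]}

```bash
mkdir -p pics; cat > h.py <<'E'
import numpy as np, cv2
from bench import telemetry, eyes, arm
from scipy.spatial.transform import Rotation as R
def campose(im, st=None):
    if "origin" in im:
        o=np.array(im["origin"],float); q=im["orientation"]
        return R.from_quat(q).as_matrix() if np.array(q).size==4 else np.array(q), o
    T=np.array(im["tool_from_camera"]); Rt=R.from_quat(st["ee_rot"]).as_matrix()
    return Rt@T[:3,:3], Rt@T[:3,3]+np.array(st["position"])
def cloud(im, st=None):
    Rm,o=campose(im,st)
    K=np.array([[im["fx"],0,im["cx"]],[0,im["fy"],im["cy"]],[0,0,1]])
    h,w=im["range_z"].shape
    u,v=np.meshgrid(np.arange(w),np.arange(h))
    n=cv2.undistortPoints(np.stack([u,v],-1).reshape(-1,1,2).astype(np.float64),K,np.array(im["dist_coeffs"],float)).reshape(h,w,2)
    z=im["range_z"].astype(float)
    P=np.stack([n[...,0]*z,-n[...,1]*z,-z],-1)
    W=P@Rm.T+o
    W[z==0]=np.nan
    return W
def proj(im,P,st=None):
    Rm,o=campose(im,st)
    c=(np.atleast_2d(P)-o)@Rm
    K=np.array([[im["fx"],0,im["cx"]],[0,im["fy"],im["cy"]],[0,0,1]])
    q=c*np.array([1,-1,-1])
    return cv2.projectPoints(q,np.zeros(3),np.zeros(3),K,np.array(im["dist_coeffs"],float))[0].reshape(-1,2)
E
python3 - <<'E'
from h import *
st=telemetry.read_state(); print(st)
for n in ["scene","top","wrist"]:
    im=eyes.get_image(n); cv2.imwrite(f"pics/{n}0.png",im["pixels"])
    np.savez(f"{n}0.npz",W=cloud(im,st),px=im["pixels"])
    print(n,im.get("origin"),im.get("orientation"),im["fx"],im["dist_coeffs"])
    for nm in ["fixture","flags","flag_1","stop_a","stop_b","sample","trough","deck_end"]:
        try:
            for d in eyes.boxes_of(im,nm)[:8]: print(nm,{k:(np.round(v,2) if k!='shot' else v) for k,v in d.items()}, proj(im,d["point"],st).round())
        except Exception as e: print(nm,e)
E
```

```text
{'clock': 0.0, 'joints': array([-1.00741544e+00,  3.85564900e-01,  6.58030018e-03, -4.85647780e-04,
       -1.19394344e+00, -2.58592558e-01]), 'joint_vel': array([-0.00028892,  0.00181069,  0.00079361,  0.00088689,  0.00063572,
       -0.00208431]), 'joint_efforts': array([ 1.63903901e-04, -3.92290449e+01,  1.88404799e+01,  4.18623984e+00,
       -4.68356215e-03, -4.88246798e-06]), 'position': array([ 187.39067023, -595.63192269,  230.20068258]), 'ee_rot': array([-1.51716329e-01,  9.88423476e-01,  1.06726509e-03, -2.18929395e-04]), 'contact_force': array([0.36784358, 0.51968778, 0.25393537]), 'wrist_torque': array([0.02258833, 0.07274099, 0.02394138]), 'gripper_width': 85.41929898701535}
scene [1090.20366036  373.75566231 1155.2086823 ] [0.12794873 0.23891208 0.8578662  0.4365956 ] 501.86584996219625 [0.04301816 0.         0.         0.         0.        ]
fixture {'point': array([651.3,  73.3,  60.9]), 'p': np.float64(0.73)} [[323. 285.]]
flags {'point': array([653.8,  72.1,  63.2]), 'p': np.float64(0.66)} [[322. 285.]]
flag_1 {'point': array([664.5, -31. , 125.1]), 'p': np.float64(
[... 4161 characters left out ...]
8. 314.]]
stop_b {'point': array([588.2,   2. ,  98.2]), 'p': np.float64(0.56)} [[321. 224.]]
sample {'point': array([530.9, 215. ,  99.5]), 'p': np.float64(0.7)} [[230. 246.]]
trough {'point': array([630.2,  74. ,  92.9]), 'p': np.float64(0.67)} [[291. 206.]]
trough {'point': array([652.1,  16.4, 126.4]), 'p': np.float64(0.24)} [[315. 195.]]
deck_end {'point': array([640.6,  68.4, 124.8]), 'p': np.float64(0.74)} [[293. 199.]]
deck_end {'point': array([631.6,  75.3,  91.9]), 'p': np.float64(0.69)} [[290. 206.]]
wrist None None 429.8295873460456 [-0.04773352  0.          0.          0.          0.        ]
fixture {'point': array([ 345.9, -389.9,   12.1]), 'p': np.float64(0.69)} [[467. 423.]]
```

View pics/scene0.png

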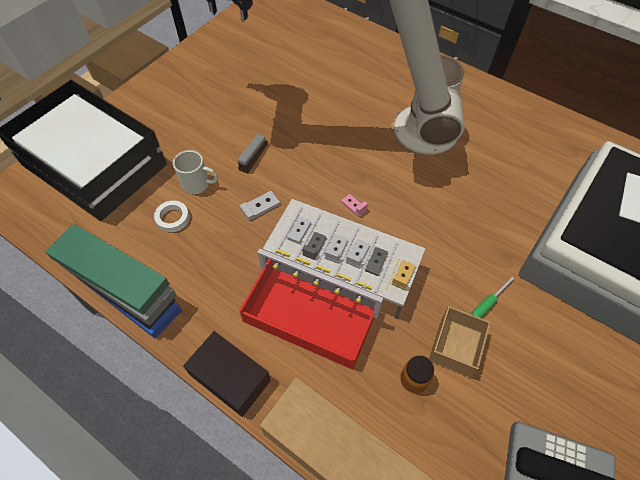

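View pics/top0.png

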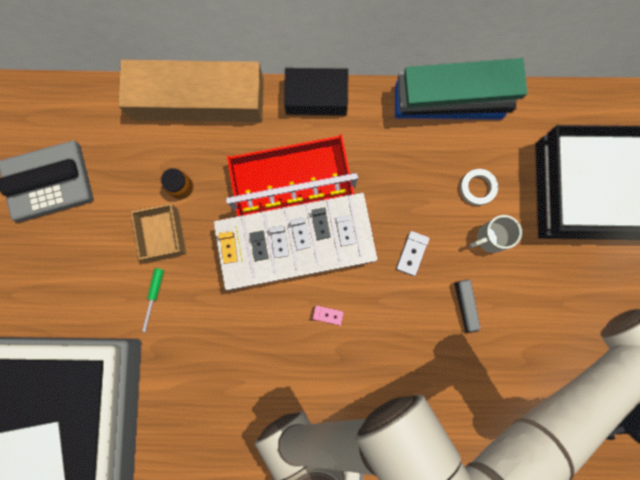

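```bash
python3 - <<'E'
from h import *
a=cv2.imread("pics/scene0.png")[215:305,250:430]; cv2.imwrite("pics/scene0c.png",cv2.resize(a,None,fx=4.4,fy=4.4,interpolation=cv2.INTER_CUBIC))
a=cv2.imread("pics/top0.png")[170:270,210:370]; cv2.imwrite("pics/top0c.png",cv2.resize(a,None,fx=5,fy=5,interpolation=cv2.INTER_CUBIC))
E
```

```text
(no output)
```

View pics/scene0c.png

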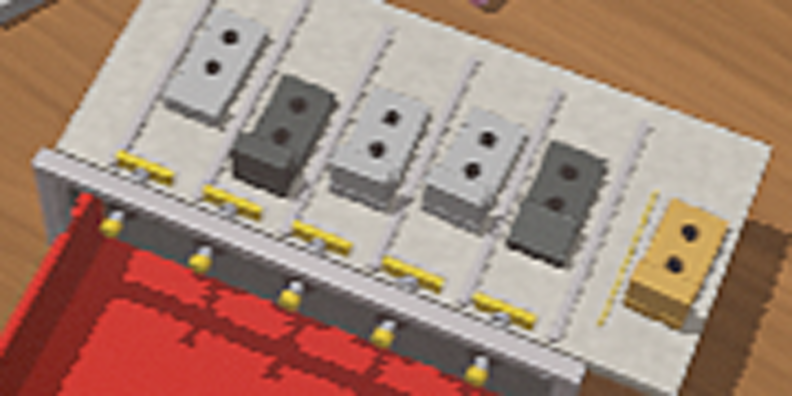

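View pics/top0c.png

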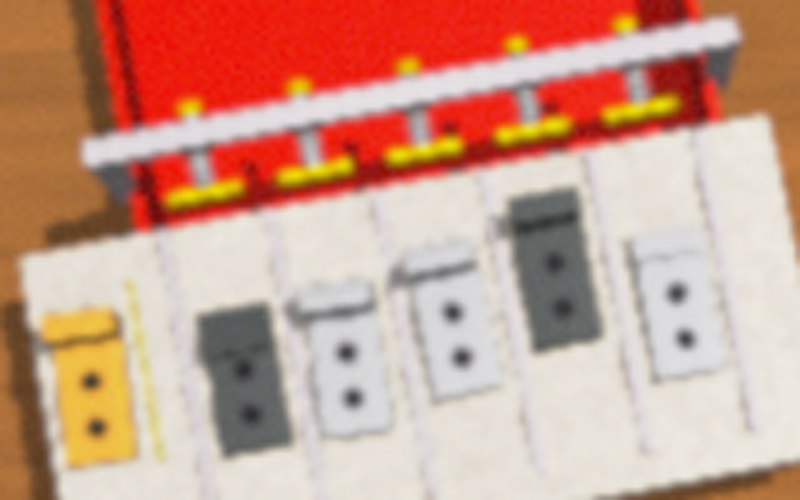

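```bash
python3 - <<'E'
from h import *
for n in ["top0","scene0"]:
    d=np.load(n+".npz"); W=d["W"]; px=d["px"].astype(int)
    m=(np.abs(W[...,2]-90)<9)&(W[...,0]>380)&(W[...,0]<720)&(np.abs(W[...,1]-60)<230)
    m&=(px.min(-1)>150)  # white
    m=cv2.morphologyEx(m.astype(np.uint8),cv2.MORPH_CLOSE,np.ones((5,5)))
    k,l,s,c=cv2.connectedComponentsWithStats(m); i=1+np.argmax(s[1:,4]); mm=(l==i)&np.isfinite(W[...,0])&(np.abs(W[...,2]-90)<9)
    P=W[mm]; print(n,len(P),"z med",np.median(P[:,2]))
    r=cv2.minAreaRect(P[:,:2].astype(np.float32)); print(r)
    # yellow flags
    hsv=cv2.cvtColor(d["px"],cv2.COLOR_BGR2HSV)
    y=(hsv[...,0]>22)&(hsv[...,0]<34)&(hsv[...,1]>150)&(W[...,2]>105)&(W[...,2]<140)&(W[...,0]>580)
    k,l,s,c=cv2.connectedComponentsWithStats(y.astype(np.uint8))
    for i in range(1,k):
        if s[i,4]>6: print("flag",s[i,4],W[l==i].mean(0).round(1),c[i].round())
    yaw=0.215
    # fixture frame guess refine printed only
E
```

```text
top0 8118 z med 90.81916733010985
((548.9395141601562, 62.71844482421875), (167.3114013671875, 365.13214111328125), 11.993663787841797)
flag 33 [660.3 -37.3 126.2] [338. 192.]
flag 34 [649.8  14.  124.9] [316. 196.]
flag 36 [639.   63.6 125.6] [295. 200.]
flag 35 [627.9 114.7 125.7] [273. 204.]
flag 33 [617.4 165.4 125.5] [251. 208.]
scene0 6355 z med 88.7746108048741
((550.1571655273438, 62.470672607421875), (169.3143768310547, 366.0544128417969), 11.988224983215332)
flag 30 [663.3 -36.1 123.9] [283. 252.]
flag 25 [652.5  13.9 124.8] [302. 260.]
flag 11 [703.2 -27.9 123. ] [275. 266.]
flag 29 [641.6  65.1 124. ] [323. 268.]
flag 11 [692.5  22.9 124.1] [295. 274.]
flag 29 [630.9 116.7 124.1] [344. 277.]
flag 12 [681.1  73.  123.7] [315. 282.]
flag 36 [620.1 166.2 123.2] [364. 285.]
flag 12 [670.6 124.4 123.6] [336. 291.]
flag 11 [659.8 175.  124. ] [358. 300.]
```

```bash
cat >> h.py <<'E'
YAW=np.deg2rad(12.0); O=np.array([638.,63.8]); ex=np.array([np.cos(YAW),np.sin(YAW)]); ey=np.array([-ex[1],ex[0]])
def fx(W): d=W[...,:2]-O; return np.stack([d@ex,d@ey,W[...,2]],-1)
def wf(x,y,z): return np.r_[O+x*ex+y*ey,z]
E
python3 - <<'E'
from h import *
for n in ["top0","scene0"]:
    d=np.load(n+".npz"); F=fx(d["W"])
    for i,y in enumerate([-104,-52,0,52,104,165]):
        m=(np.abs(F[...,1]-y)<23)&(F[...,0]>-170)&(F[...,0]<-6)&(F[...,2]>96.5)&(F[...,2]<150)
        P=F[m]; 
        x0,x1=np.percentile(P[:,0],[1,99]); y0,y1=np.percentile(P[:,1],[2,98])
        prof=[round(float(np.nanmedian(P[(P[:,0]>=a)&(P[:,0]<a+8),2])),0) if ((P[:,0]>=a)&(P[:,0]<a+8)).any() else 0 for a in np.arange(x0,x1,8)]
        print(n,i+1,len(P),"x",x0.round(1),x1.round(1),"y",y0.round(1),y1.round(1),"z99",np.percentile(P[:,2],98).round(1),prof)
E
```

```text
top0 1 403 x -122.5 -33.1 y -121.2 -87.9 z99 107.2 [100.0, 100.0, 101.0, 101.0, 101.0, 100.0, 100.0, 103.0, 103.0, 99.0, 0, 98.0]
top0 2 423 x -108.2 -28.0 y -66.9 -33.8 z99 127.3 [0, 100.0, 100.0, 100.0, 100.0, 101.0, 101.0, 100.0, 110.0, 125.0, 124.0]
top0 3 430 x -123.4 -41.4 y -15.4 17.9 z99 127.3 [97.0, 101.0, 100.0, 101.0, 101.0, 100.0, 101.0, 101.0, 106.0, 124.0, 123.0]
top0 4 432 x -120.2 -49.7 y 36.2 71.2 z99 127.3 [102.0, 101.0, 101.0, 101.0, 100.0, 101.0, 101.0, 123.0, 123.0]
top0 5 425 x -147.3 -49.6 y 86.4 119.8 z99 111.1 [97.0, 0, 97.0, 102.0, 101.0, 100.0, 101.0, 100.0, 101.0, 108.0, 106.0, 104.0, 101.0]
top0 6 404 x -143.9 -36.5 y 155.9 187.3 z99 126.7 [97.0, 0, 0, 0, 101.0, 100.0, 102.0, 100.0, 100.0, 101.0, 101.0, 119.0, 123.0, 101.0]
scene0 1 268 x -118.8 -50.0 y -121.0 -88.3 z99 104.3 [98.0, 99.0, 99.0, 99.0, 99.0, 99.0, 99.0, 102.0, 101.0]
scene0 2 314 x -93.8 -23.9 y -67.1 -34.4 z99 125.2 [98.0, 98.0, 99.0, 98.0, 99.0, 99.0, 100.0, 122.0, 113.0]
scene0 3 322 x -106.9 -38.3 y -15.3 17.5 z99 124.9 [99.0, 99.0, 98.0, 98.0, 98.0, 98.0, 119.0, 122.0, 114.0]
scene0 4 333 x -116.5 -47.0 y 36.7 71.7 z99 124.4 [99.0, 99.0, 99.0, 99.0, 99.0, 99.0, 118.0, 122.0, 113.0]
scene0 5 332 x -116.1 -46.7 y 87.8 120.7 z99 108.3 [99.0, 99.0, 99.0, 99.0, 98.0, 105.0, 105.0, 102.0, 100.0]
scene0 6 292 x -108.4 -38.2 y 158.7 187.1 z99 124.3 [99.0, 99.0, 99.0, 99.0, 100.0, 99.0, 120.0, 122.0, 113.0]
```

```bash
cat >> h.py <<'E'
def go(x,y,z):
    st=telemetry.read_state(); Rt=R.from_quat(st["ee_rot"]).as_matrix()
    Rd=np.column_stack([-np.r_[ex,0],np.r_[ey,0],[0,0,-1]])
    rv=R.from_matrix(Rt.T@Rd).as_rotvec()
    p=np.array(st["position"]); d=wf(x,y,z)-p
    print("t",round(st["clock"],2),"fix",fx(p[None])[0].round(1),"F",np.round(st["contact_force"],1),"w",round(st["gripper_width"],1))
    print("rot",rv.round(3),"shift cm now",(Rt.T@d/10).round(2),"after rot",(Rd.T@d/10).round(2))
E
python3 -c "
from h import *
go(-150,-104,180)"
```

```text
t 1.35 fix [-577.8 -551.9  231.3] F [-0.1  0.7 -0.2] w 85.2
rot [-0.    -0.     0.095] shift cm now [-46.85  40.51   5.13] after rot [-42.78  44.79   5.13]
```

Request:
{"fn": "move_arm", "kwargs": {"deltas": "0 0 0 0 0 0.095; -3.89 4.07 0.47 0 0 0; -3.89 4.07 0.47 0 0 0; -3.89 4.07 0.47 0 0 0; -3.89 4.07 0.47 0 0 0; -3.89 4.07 0.47 0 0 0; -3.89 4.07 0.47 0 0 0; -3.89 4.07 0.47 0 0 0; -3.89 4.07 0.47 0 0 0; -3.89 4.07 0.47 0 0 0; -3.89 4.07 0.47 0 0 0; -3.89 4.07 0.47 0 0 0", "grip": 0}}

```text
clock: 2.85
position: [513.8, -67.4, 179.9]
ee_rot: [-0.105, 0.994, -0.0, 0.0]
contact_force: [0.9, -1.3, -0.3]
gripper_width: -0.0
```

```bash
python3 - <<'E'
from h import *
go(-150,-104,97)
for n in ["wrist","scene"]:
    im=eyes.get_image(n); cv2.imwrite(f"pics/{n}1.png",im["pixels"])
    if n=="wrist": np.savez("wrist1.npz",W=cloud(im,telemetry.read_state()),px=im["pixels"])
E
```

```text
t 2.85 fix [-148.8 -102.5  179.9] F [ 0.9 -1.3 -0.3] w -0.0
rot [-0.     0.001  0.001] shift cm now [ 0.13 -0.15  8.29] after rot [ 0.12 -0.15  8.29]
```

View pics/wrist1.png

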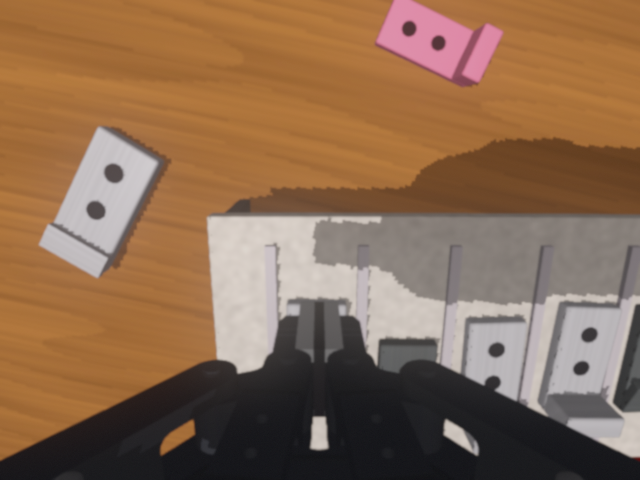

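View pics/scene1.png

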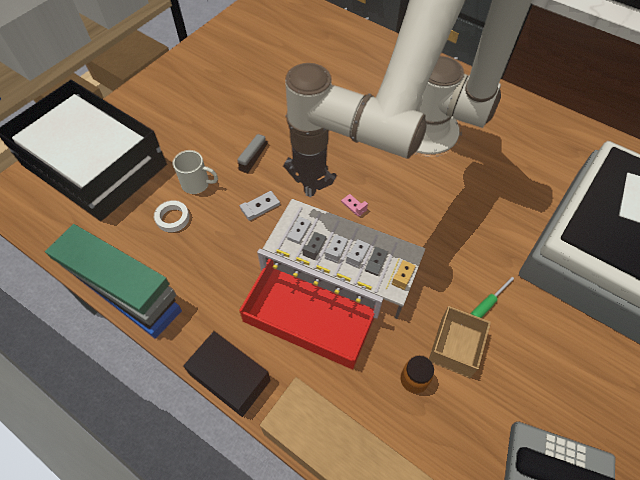

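```bash
python3 - <<'E'
from h import *
d=np.load("wrist1.npz"); F=fx(d["W"])
m=(np.abs(F[...,0]+150)<12)&(np.abs(F[...,1])<100)
print("deck z",np.nanmedian(F[m][:,2]))
for y in [-104,-52,0,52]:
    m=(np.abs(F[...,1]-y)<20)&(F[...,0]>-165)&(F[...,0]<-10)&(F[...,2]>95.5)&(F[...,2]<104)
    P=F[m]; print(y,len(P),np.percentile(P[:,0],[0.5,2,98]).round(1),np.percentile(P[:,1],[2,98]).round(1))
E
```

```text
deck z 226.99739872635678
-104 289 [-119.6 -119.5 -112.7] [-118.   -84.8]
-52 1319 [-94.8 -94.5 -78. ] [-64.2 -32.6]
0 3929 [-108.6 -108.3  -63. ] [-13.2  19.4]
52 5274 [-118.  -117.6  -58.4] [39.6 71.3]
```

Request:
{"fn": "move_arm", "kwargs": {"deltas": "0.1 -0.15 3 0 0 0; 0 0 3 0 0 0; 0 0 1.5 0 0 0; 0 0 0.8 0 0 0; 0 0 0 0 0 0"}}

```text
clock: 3.58
position: [512.4, -71.0, 96.8]
ee_rot: [-0.105, 0.995, -0.0, 0.0]
contact_force: [-0.9, -0.4, -0.1]
gripper_width: 0.1
```

```bash
python3 -c "
from h import *
go(-34,-104,96.5)"
```

```text
t 3.58 fix [-150.9 -105.8   96.8] F [-0.9 -0.4 -0.1] w 0.1
rot [-0.  0.  0.] shift cm now [-11.69   0.18   0.03] after rot [-11.69   0.18   0.03]
```

Request:
{"fn": "move_arm", "kwargs": {"deltas": "-1 0.1 0 0 0 0; -1 0.08 0 0 0 0; -1 0 0 0 0 0; -1 0 0 0 0 0; -1 0 0 0 0 0; -1 0 0 0 0 0; -1 0 0 0 0 0; -1 0 0 0 0 0; 0 0 0 0 0 0"}}

```text
clock: 4.7
position: [591.2, -52.5, 97.5]
ee_rot: [-0.105, 0.994, -0.0, 0.0]
contact_force: [-2.5, -1.4, 4.1]
gripper_width: -0.1
```

```bash
cat > look.py <<'E'
from h import *
import sys
t=sys.argv[1]
im=eyes.get_image("scene"); 
a=im["pixels"][200:320,240:440]; cv2.imwrite(f"pics/s{t}.png",cv2.resize(a,None,fx=4,fy=4,interpolation=cv2.INTER_CUBIC))
F=fx(cloud(im))
for i,y in enumerate([-104,-52,0,52,104]):
    m=(np.abs(F[...,1]-y)<20)&(F[...,0]>-165)&(F[...,0]<20)&(F[...,2]>95.5)&(F[...,2]<103)
    n=(np.abs(F[...,1]-y)<20)&(F[...,0]>-165)&(F[...,0]<20)&(F[...,2]>117)&(F[...,2]<126)
    g=lambda P:(P[:,0].min().round(1),np.percentile(P[:,0],97).round(1),len(P)) if len(P) else None
    print("lane",i+1,"base",g(F[m]),"nose",g(F[n]))
E
python3 look.py 2; python3 -c "
from h import *
go(-34,-104,96.5)"
```

```text
lane 1 base (np.float64(-59.0), np.float64(2.0), 229) nose (np.float64(-67.4), np.float64(15.1), 65)
lane 2 base (np.float64(-95.1), np.float64(-24.9), 220) nose (np.float64(-38.6), np.float64(12.3), 118)
lane 3 base (np.float64(-109.2), np.float64(-39.9), 225) nose (np.float64(-53.2), np.float64(12.6), 126)
lane 4 base (np.float64(-118.1), np.float64(-48.8), 225) nose (np.float64(-62.8), np.float64(12.6), 129)
lane 5 base (np.float64(-117.7), np.float64(-48.8), 265) nose (np.float64(-1.8), np.float64(13.8), 53)
t 4.75 fix [ -70.  -104.    97.4] F [-1.1 -0.3  3.9] w -0.0
rot [-0.001  0.001  0.001] shift cm now [-3.6  -0.01  0.1 ] after rot [-3.6  -0.    0.09]
```

View pics/s2.png

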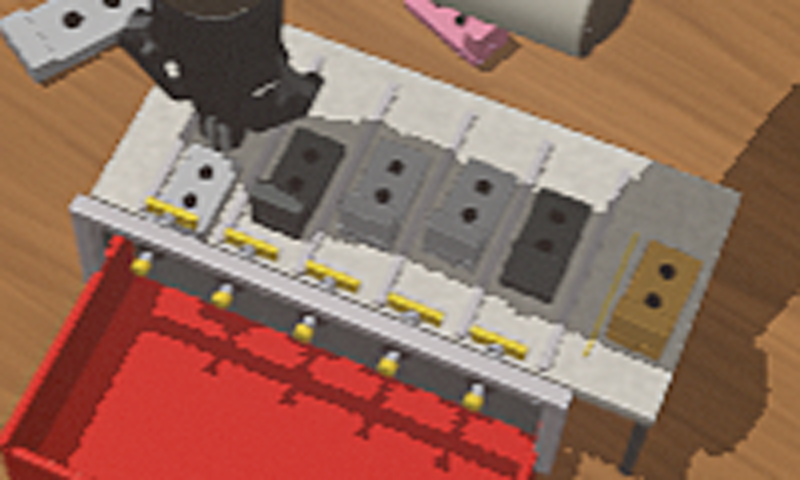

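Request:
{"fn": "move_arm", "kwargs": {"deltas": "-0.8 0 0 0 0 0; -0.8 0 0 0 0 0; -0.8 0 0 0 0 0; -0.8 0 0 0 0 0; -0.8 0 0 0 0 0; 0 0 0 0 0 0; 1 0 0 0 0 0; 2 0 0 0 0 0; 0 0 0 0 0 0"}}

```text
clock: 5.88
position: [598.6, -50.4, 96.3]
ee_rot: [-0.105, 0.995, 0.0, -0.0]
contact_force: [1.0, -0.1, 0.4]
gripper_width: -0.1
```

```bash
python3 look.py 3; python3 -c "
from h import *
go(-34,-104,96.5)"
```

```text
lane 1 base (np.float64(-57.1), np.float64(-48.7), 6) nose (np.float64(-59.8), np.float64(14.3), 64)
lane 2 base (np.float64(-95.0), np.float64(-25.4), 225) nose (np.float64(-38.1), np.float64(12.6), 113)
lane 3 base (np.float64(-109.7), np.float64(-39.7), 216) nose (np.float64(-54.2), np.float64(11.3), 129)
lane 4 base (np.float64(-118.9), np.float64(-48.2), 231) nose (np.float64(-62.0), np.float64(10.9), 118)
lane 5 base (np.float64(-117.6), np.float64(-47.7), 259) nose (np.float64(-0.9), np.float64(13.7), 45)
t 5.92 fix [ -61.2 -103.6   96.6] F [1.  0.  0.8] w 0.1
rot [0.    0.001 0.   ] shift cm now [-2.72 -0.04  0.01] after rot [-2.72 -0.04  0.01]
```

View pics/s3.png

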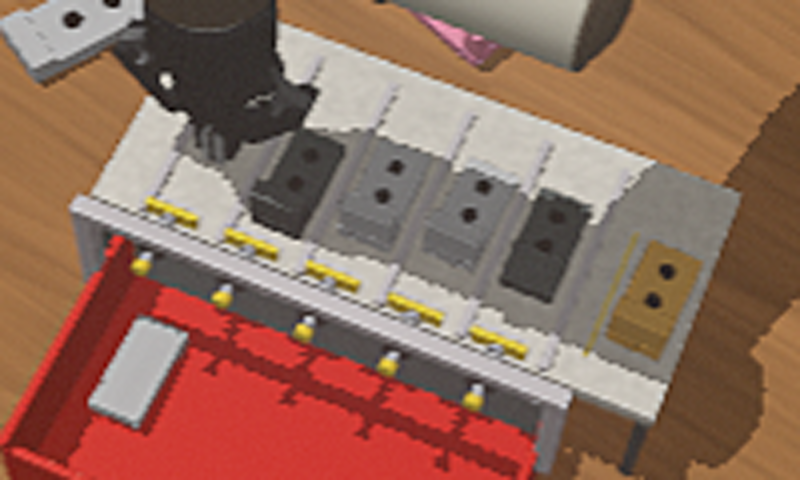

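Request:
{"fn": "move_arm", "kwargs": {"deltas": "2 0 -2.5 0 0 0; 3 0 -2.5 0 0 0; 1 2.5 0 0 0 0; 0 2.65 0 0 0 0; 0 0 0 0 0 0; 0 0 2.5 0 0 0; 0 0 1.8 0 0 0; 0 0 0.6 0 0 0; 0 0 0 0 0 0"}}

```text
clock: 7.05
position: [530.9, -12.8, 97.4]
ee_rot: [-0.105, 0.995, -0.0, -0.0]
contact_force: [-0.2, -0.3, -0.0]
gripper_width: 0.2
```

```bash
python3 -c "
from h import *
go(-79,-52,96.5)"
```

```text
t 7.05 fix [-120.7  -52.6   97.4] F [-0.2 -0.3 -0. ] w 0.2
rot [-0. -0.  0.] shift cm now [-4.17  0.06  0.09] after rot [-4.17  0.06  0.09]
```

Request:
{"fn": "move_arm", "kwargs": {"deltas": "-0.8 0.05 0.05 0 0 0; -0.6 0 0 0 0 0; -0.5 0 0 0 0 0; -0.5 0 0 0 0 0; -0.5 0 0 0 0 0; -0.4 0 0 0 0 0; -0.3 0 0 0 0 0; -0.2 0 0 0 0 0; -0.2 0 0 0 0 0; 0 0 0 0 0 0"}}

```text
clock: 8.3
position: [569.2, -3.9, 97.6]
ee_rot: [-0.105, 0.994, -0.0, -0.001]
contact_force: [-3.4, -0.7, 5.0]
gripper_width: -0.1
```

```bash
python3 look.py 4; python3 -c "
from h import *
go(-79,-52,96.5)"
```

```text
lane 1 base (np.float64(-56.1), np.float64(-56.1), 1) nose (np.float64(-0.1), np.float64(11.9), 44)
lane 2 base (np.float64(-81.4), np.float64(-0.7), 225) nose (np.float64(-80.6), np.float64(12.2), 139)
lane 3 base (np.float64(-110.0), np.float64(-39.3), 212) nose (np.float64(-52.4), np.float64(12.4), 126)
lane 4 base (np.float64(-119.0), np.float64(-48.4), 232) nose (np.float64(-62.7), np.float64(11.6), 127)
lane 5 base (np.float64(-117.6), np.float64(-48.7), 262) nose (np.float64(-1.3), np.float64(14.4), 51)
t 8.35 fix [-81.4 -51.9  97.7] F [-3.9 -0.7  5.2] w 0.2
rot [-0.    -0.001  0.   ] shift cm now [-0.24 -0.01  0.12] after rot [-0.24 -0.01  0.12]
```

View pics/s4.png

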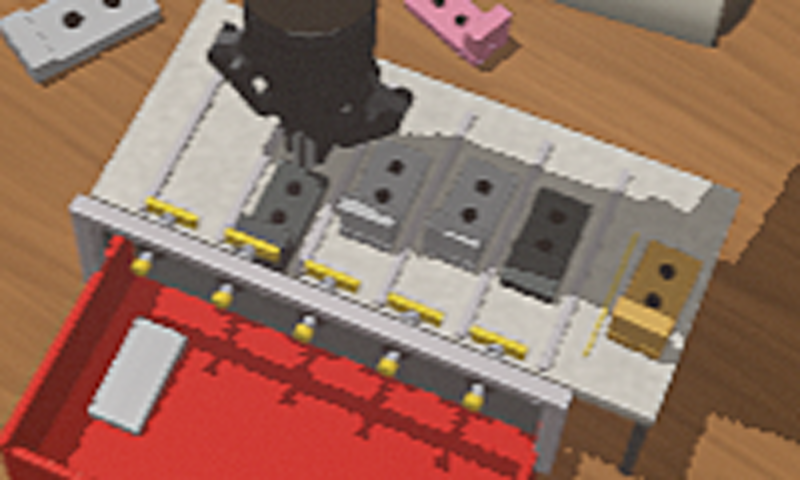

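Request:
{"fn": "move_arm", "kwargs": {"deltas": "-0.15 0 0 0 0 0; -0.15 0 0 0 0 0; 0 0 0 0 0 0; 0.3 0 0 0 0 0; 1 0 0 0 0 0; 2 0 -1 0 0 0; 1 0 -4 0 0 0; 0 2.5 -0.5 0 0 0; 0 2.65 0 0 0 0; 0 0 0 0 0 0"}}

```text
clock: 9.6
position: [519.2, 39.5, 152.2]
ee_rot: [-0.106, 0.994, 0.0, 0.0]
contact_force: [-0.3, -0.1, 0.1]
gripper_width: 0.2
```

```bash
python3 look.py 5; python3 -c "
from h import *
go(-132,0,96.5)"
```

```text
lane 1 base None nose (np.float64(-0.6), np.float64(13.7), 46)
lane 2 base (np.float64(-66.5), np.float64(2.4), 228) nose (np.float64(-10.3), np.float64(12.0), 104)
lane 3 base (np.float64(-108.9), np.float64(-39.0), 207) nose (np.float64(-53.2), np.float64(12.6), 120)
lane 4 base (np.float64(-118.7), np.float64(-48.1), 238) nose (np.float64(-62.3), np.float64(11.4), 127)
lane 5 base (np.float64(-118.0), np.float64(-48.5), 269) nose (np.float64(-0.3), np.float64(14.6), 48)
t 9.65 fix [-121.3    0.3  152. ] F [ 0.1  0.4 -0.2] w -0.0
rot [0.    0.    0.002] shift cm now [ 1.07 -0.03  5.55] after rot [ 1.07 -0.03  5.55]
```

View pics/s5.png

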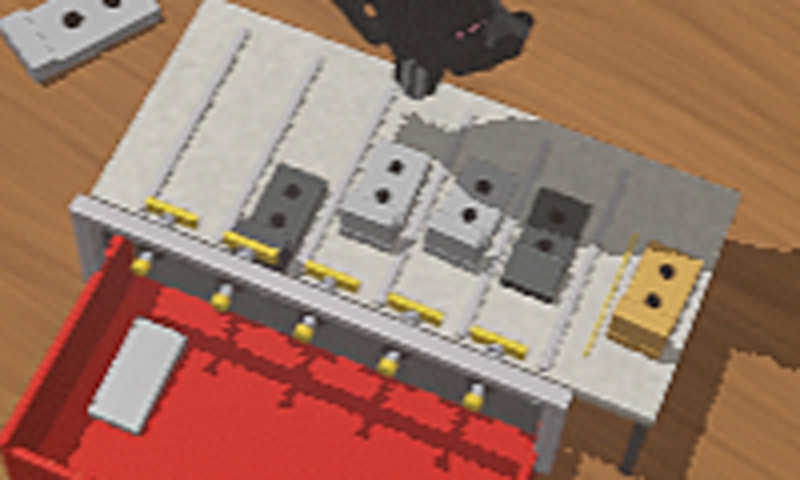

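Request:
{"fn": "move_arm", "kwargs": {"deltas": "1.2 0 2 0 0 0; 0 0 2 0 0 0; 0 0 1.5 0 0 0; 0 0 0 0 0 0; -1 0 0 0 0 0; -0.8 0 0 0 0 0; -0.8 0 0 0 0 0; -0.8 0 0 0 0 0; -0.6 0 0 0 0 0; -0.5 0 0 0 0 0; -0.4 0 0 0 0 0; 0 0 0 0 0 0"}}

```text
clock: 11.15
position: [556.4, 46.1, 97.6]
ee_rot: [-0.105, 0.994, -0.0, 0.0]
contact_force: [-3.0, -0.9, 4.5]
gripper_width: 0.2
```

```bash
python3 -c "
from h import *
go(-78,0,96.5)"
```

```text
t 11.15 fix [-83.5  -0.3  97.6] F [-3.  -0.9  4.5] w 0.2
rot [-0.     0.     0.001] shift cm now [-0.55  0.03  0.11] after rot [-0.55  0.03  0.11]
```

Request:
{"fn": "move_arm", "kwargs": {"deltas": "-0.25 0 0 0 0 0; -0.2 0 0 0 0 0; -0.1 0 0 0 0 0; 0 0 0 0 0 0; 0.3 0 0 0 0 0; 1 0 0 0 0 0; 2 0 -1 0 0 0; 1.3 0 -4 0 0 0; 1.2 2.5 -0.5 0 0 0; 0 2.65 0 0 0 0; 0 0 0 0 0 0"}}

```text
clock: 12.52
position: [493.5, 86.7, 152.3]
ee_rot: [-0.106, 0.994, 0.0, 0.001]
contact_force: [-0.5, -0.9, 1.0]
gripper_width: -0.0
```

```bash
python3 look.py 6; python3 -c "
from h import *
go(-142,52,96.5)"
```

```text
lane 1 base None nose (np.float64(1.0), np.float64(13.0), 43)
lane 2 base (np.float64(-67.6), np.float64(2.2), 217) nose (np.float64(-11.0), np.float64(12.2), 108)
lane 3 base (np.float64(-147.0), np.float64(1.5), 221) nose (np.float64(-11.2), np.float64(11.3), 106)
lane 4 base (np.float64(-118.9), np.float64(-48.4), 227) nose (np.float64(-63.0), np.float64(12.4), 125)
lane 5 base (np.float64(-118.1), np.float64(-48.7), 282) nose (np.float64(0.2), np.float64(13.2), 51)
t 12.57 fix [-136.7   51.8  152.1] F [ 0.5 -0.  -0.4] w 0.3
rot [0.    0.001 0.002] shift cm now [0.54 0.02 5.56] after rot [0.53 0.02 5.56]
```

View pics/s6.png

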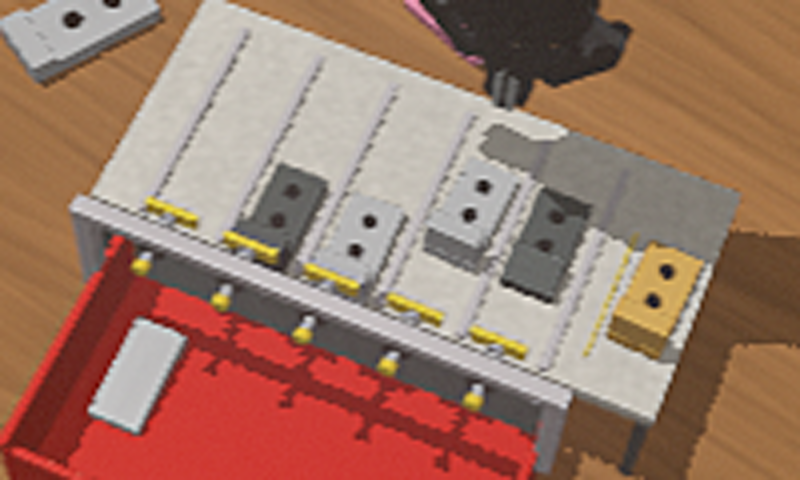

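Lane 3 is at its flag (nose about +1.5 to 2). On to lane 4: descend, then push.

Request:
{"fn": "move_arm", "kwargs": {"deltas": "0.6 0 2 0 0 0; 0 0 2 0 0 0; 0 0 1.5 0 0 0; 0 0 0 0 0 0; -1 0 0 0 0 0; -1 0 0 0 0 0; -0.8 0 0 0 0 0; -0.8 0 0 0 0 0; -0.8 0 0 0 0 0; -0.7 0 0 0 0 0; -0.4 0 0 0 0 0; 0 0 0 0 0 0"}}

```text
clock: 14.08
position: [542.2, 95.8, 97.5]
ee_rot: [-0.105, 0.994, -0.0, 0.0]
contact_force: [-2.7, -2.5, 5.0]
gripper_width: -0.4
```

```bash
python3 -c "
from h import *
go(-78,52,96.5)"
```

```text
t 14.07 fix [-87.   51.2  97.5] F [-2.7 -2.5  5. ] w -0.4
rot [-0.     0.     0.001] shift cm now [-0.9   0.08  0.1 ] after rot [-0.9   0.08  0.1 ]
```

Request:
{"fn": "move_arm", "kwargs": {"deltas": "-0.4 0 0 0 0 0; -0.3 0 0 0 0 0; -0.2 0 0 0 0 0; 0 0 0 0 0 0; 0.3 0 0 0 0 0; 1 0 0 0 0 0; 2 0 -1 0 0 0; 1.3 0 -4 0 0 0; 1.2 2.5 -0.5 0 0 0; 0.5 2.75 0 0 0 0; 0 0 0 0 0 0"}}

```text
clock: 15.45
position: [477.5, 137.1, 152.3]
ee_rot: [-0.106, 0.994, 0.0, 0.001]
contact_force: [0.6, -0.2, 0.2]
gripper_width: 0.2
```

```bash
python3 look.py 7; python3 -c "
from h import *
go(-142,104,96.5)"
```

```text
lane 1 base (np.float64(-83.1), np.float64(-83.1), 1) nose (np.float64(0.4), np.float64(14.5), 48)
lane 2 base (np.float64(-67.0), np.float64(1.9), 209) nose (np.float64(-10.0), np.float64(13.0), 112)
lane 3 base (np.float64(-67.3), np.float64(2.2), 224) nose (np.float64(-10.0), np.float64(10.7), 107)
lane 4 base (np.float64(-66.1), np.float64(1.2), 211) nose (np.float64(-10.5), np.float64(11.9), 107)
lane 5 base (np.float64(-118.5), np.float64(-48.8), 267) nose (np.float64(0.3), np.float64(13.5), 49)
t 15.5 fix [-141.8  104.3  152.1] F [ 0.4 -0.7 -0.2] w 0.0
rot [0.    0.001 0.002] shift cm now [ 0.03 -0.03  5.56] after rot [ 0.02 -0.03  5.56]
```

View pics/s7.png

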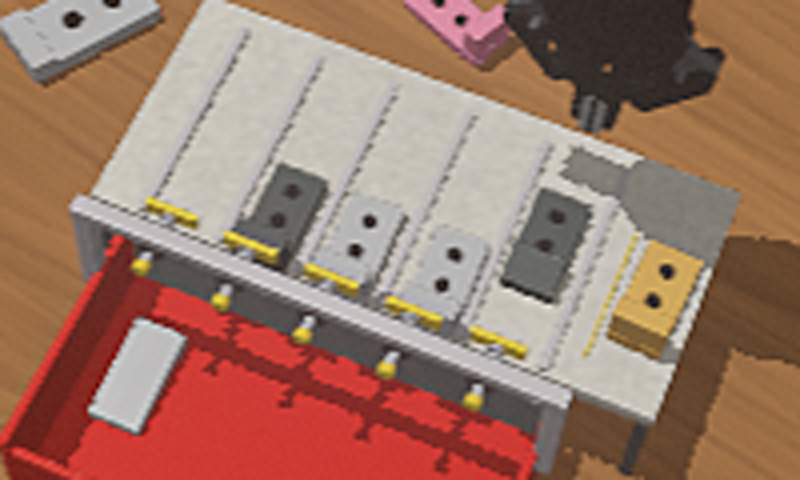

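Request:
{"fn": "move_arm", "kwargs": {"deltas": "0 0 2 0 0 0; 0 0 2 0 0 0; 0 0 1.5 0 0 0; 0 0 0 0 0 0; -1 0 0 0 0 0; -1 0 0 0 0 0; -1 0 0 0 0 0; -1 0 0 0 0 0; -1 0 0 0 0 0; -1 0 0 0 0 0; 0 0 0 0 0 0"}}

```text
clock: 16.88
position: [538.2, 148.8, 97.6]
ee_rot: [-0.105, 0.994, 0.0, 0.001]
contact_force: [0.3, -0.9, 3.6]
gripper_width: -0.2
```

```bash
python3 look.py 8; python3 -c "
from h import *
go(-33,104,96.5)"
```

```text
lane 1 base None nose (np.float64(-0.1), np.float64(13.9), 48)
lane 2 base (np.float64(-67.2), np.float64(1.6), 212) nose (np.float64(-10.0), np.float64(12.4), 106)
lane 3 base (np.float64(-67.0), np.float64(1.8), 223) nose (np.float64(-11.9), np.float64(12.9), 108)
lane 4 base (np.float64(-67.5), np.float64(1.7), 225) nose (np.float64(-11.2), np.float64(13.9), 111)
lane 5 base (np.float64(-73.6), np.float64(-0.0), 237) nose (np.float64(-74.1), np.float64(13.7), 71)
t 16.93 fix [-80.2 103.9  97.5] F [-0.7  0.3  1.3] w 0.2
rot [0.    0.003 0.   ] shift cm now [-4.71  0.    0.11] after rot [-4.72  0.01  0.1 ]
```

View pics/s8.png

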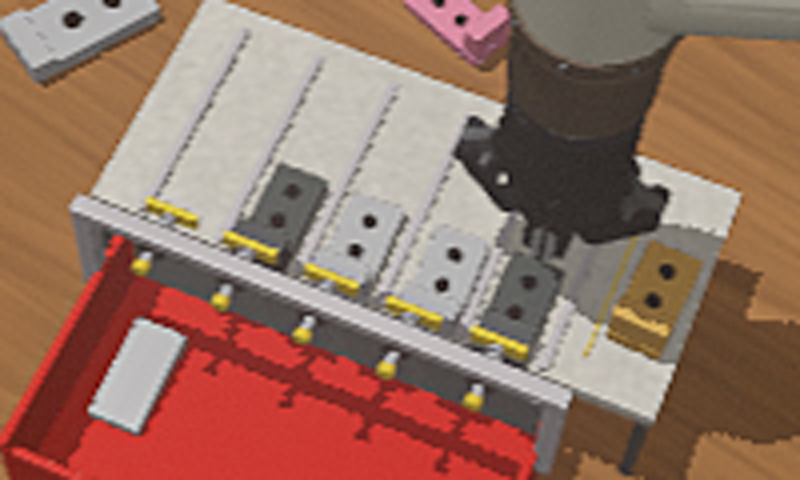

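Request:
{"fn": "move_arm", "kwargs": {"deltas": "-0.5 0 0 0 0 0; -0.5 0 0 0 0 0; 0 0 0 0 0 0"}}

```text
clock: 17.3
position: [546.2, 150.3, 97.2]
ee_rot: [-0.105, 0.995, -0.0, -0.0]
contact_force: [-3.4, -0.3, 4.9]
gripper_width: 0.2
```

```bash
python3 look.py 9; python3 -c "
from h import *
go(-33,104,96.5)"
```

```text
lane 1 base None nose (np.float64(0.4), np.float64(14.0), 44)
lane 2 base (np.float64(-66.7), np.float64(2.5), 212) nose (np.float64(-10.0), np.float64(13.8), 107)
lane 3 base (np.float64(-67.8), np.float64(1.4), 223) nose (np.float64(-11.4), np.float64(11.8), 112)
lane 4 base (np.float64(-66.8), np.float64(-5.3), 209) nose (np.float64(-10.9), np.float64(14.2), 111)
lane 5 base (np.float64(-67.8), np.float64(0.8), 221) nose (np.float64(-66.6), np.float64(11.1), 70)
t 17.35 fix [-71.8 103.7  97.2] F [-2.2 -1.1  4.7] w -0.2
rot [-0. -0.  0.] shift cm now [-3.88  0.03  0.07] after rot [-3.88  0.03  0.07]
```

View pics/s9.png

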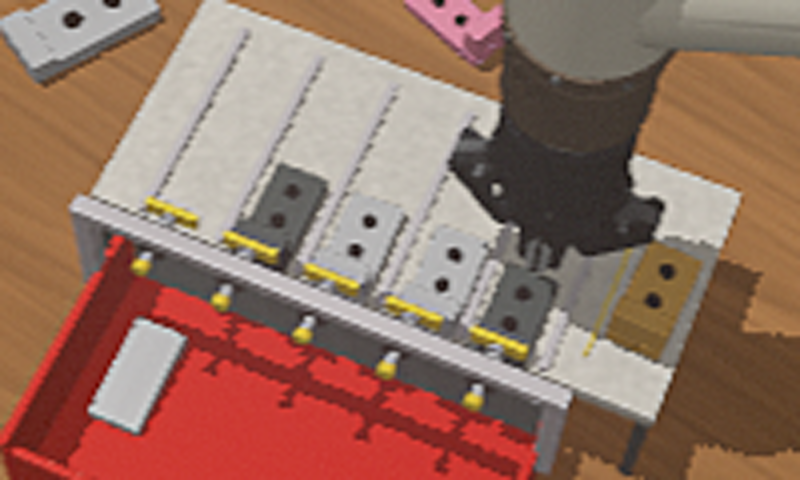

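Flag 5 has not moved, and the folded stop is passing under it. Pushing on.

Request:
{"fn": "move_arm", "kwargs": {"deltas": "-0.8 0 0 0 0 0; -0.8 0 0 0 0 0; -0.8 0 0 0 0 0; -0.8 0 0 0 0 0; -0.9 0 0 0 0 0; 0 0 0 0 0 0; 1 0 0 0 0 0; 2 0 0 0 0 0; 0 0 0 0 0 0"}}

```text
clock: 18.48
position: [555.8, 152.5, 96.7]
ee_rot: [-0.105, 0.994, 0.0, -0.0]
contact_force: [-0.8, -0.3, -0.1]
gripper_width: 0.0
```

```bash
python3 look.py 10; python3 -c "
from h import *
go(-33,104,96.5)"
```

```text
lane 1 base None nose (np.float64(0.2), np.float64(14.0), 43)
lane 2 base (np.float64(-66.6), np.float64(2.2), 208) nose (np.float64(-12.0), np.float64(12.2), 107)
lane 3 base (np.float64(-67.6), np.float64(0.9), 227) nose (np.float64(-11.5), np.float64(11.9), 111)
lane 4 base (np.float64(-67.1), np.float64(0.5), 207) nose (np.float64(-11.4), np.float64(14.7), 104)
lane 5 base (np.float64(-55.3), np.float64(-51.4), 7) nose (np.float64(-57.1), np.float64(11.1), 71)
t 18.52 fix [-60.8 103.9  97. ] F [0.5 0.9 0.1] w 0.4
rot [0.    0.001 0.001] shift cm now [-2.78  0.    0.05] after rot [-2.78  0.01  0.05]
```

View pics/s10.png

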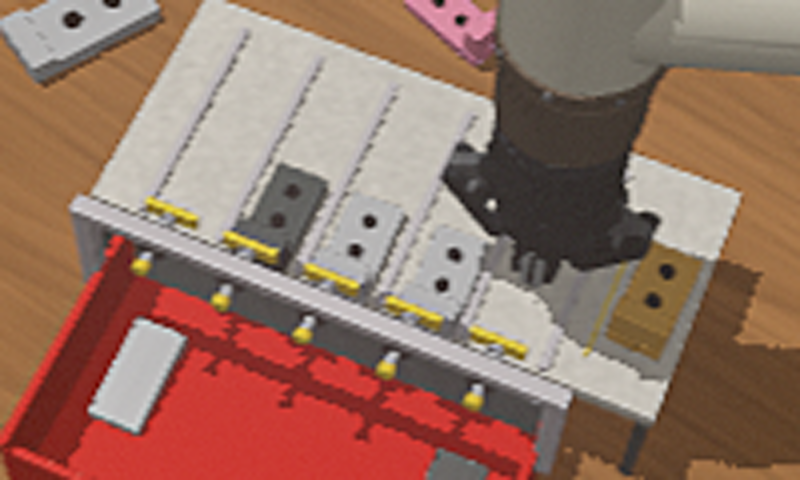

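Both bad stops are down. I'll clear the arm and do the final check.

Request:
{"fn": "move_arm", "kwargs": {"deltas": "1 0 -2 0 0 0; 2 0 -4 0 0 0; 3 0 -5 0 0 0; 4 0 -3 0 0 0; 0 0 0 0 0 0; 0 0 0 0 0 0"}}

```text
clock: 19.27
position: [459.7, 132.2, 236.9]
ee_rot: [-0.105, 0.994, 0.0, 0.0]
contact_force: [0.4, -0.4, -0.4]
gripper_width: -0.2
```

```bash
python3 look.py 11; python3 - <<'E'
from h import *
im=eyes.get_image("scene"); cv2.imwrite("pics/final.png",im["pixels"])
F=fx(cloud(im))
for y in (-104,104):
    m=(np.abs(F[...,1]-y)<34)&(F[...,0]>15)&(F[...,0]<140)&(im["pixels"].max(-1).astype(int)-im["pixels"].min(-1)<40)&(F[...,2]<60)
    print(y,m.sum(),F[m].mean(0).round(1))
print(telemetry.read_state()["contact_force"])
E
```

```text
lane 1 base None nose (np.float64(-0.0), np.float64(13.4), 45)
lane 2 base (np.float64(-66.7), np.float64(2.4), 217) nose (np.float64(-10.8), np.float64(12.0), 99)
lane 3 base (np.float64(-66.9), np.float64(1.4), 228) nose (np.float64(-10.6), np.float64(13.8), 111)
lane 4 base (np.float64(-68.3), np.float64(-0.2), 219) nose (np.float64(-10.4), np.float64(11.7), 104)
lane 5 base None nose (np.float64(-1.0), np.float64(13.8), 50)
-104 394 [  64.9 -103.5   15.9]
104 408 [ 72.3 103.6  20.3]
[ 0.23910616  0.34362567 -0.18996963]
```

View pics/final.png

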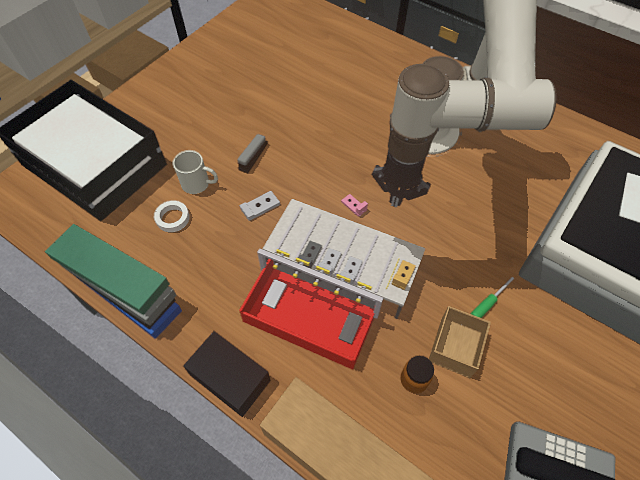

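The final picture shows the three good stops at their flags, around (313,252), (330,262) and (350,270). Both bad ones lie in the trough at (273,293) and (350,328), the bystanders have not moved, and the robot is clear.

```bash
python3 -c "
from h import *
print(arm.job_done())"
```

```text
the job is handed in; nothing more can be done
None
```

All five stops are gauged and the job was handed in at about 19 s of the 67 s allowed. `job_done` gives no verdict, so the result rests on my own camera checks.

- **Good stops:** The ones in lanes 2, 3 and 4 measured about 34 mm high. I pushed each gently from its tail to its flag. They stand flat with nose faces 0 to 2.5 mm past the flags' rest face, inside the allowed 8 mm short to 16 mm past. No flag was pushed back more than a few millimetres, as far as the pictures show.
- **Bad stops:** The sheared one (lane 1, 14 mm) and the folded one (lane 5, about 19 mm) were pushed under their flags. Both lie in the red trough, with their visible surfaces 16 to 20 mm above the desk.
- **Everything else:** In the last picture the brass sample, the bystanders and the two look-alikes on the desk appear where they were. The arm is clear with no contact force.

No check failed. The camera positions are good to about 2 mm. Fingertip force readings while pushing stayed around 3 to 6 N.

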